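Seat a ceramic terminal block and snap the cover shut

ROBOT

A 7-joint arm with a two-finger parallel gripper is mounted at the origin on the work surface. World frame = base frame: x ahead of the robot, y to its left, z up, the work surface at z = 0. Lengths are in m, angles in rad, forces in N, time in s.
With the tool pointing down it reaches from about 0.4 to 0.85 m from the base axis. Payload 4.5 kg.
Tool frame: the origin (TCP) lies at the very end of the fingers, on their centre line; the grasp point (between the pads) lies 19 mm behind it; z points along the fingers, y is the direction in which the jaws open and shut (so a half turn about z gives the same grasp; the last joint's range is limited). The gripper opens to 85 mm and grips with 20 to 120 N. Pads are 22 mm wide; open, the fingers measure 114 mm over their backs; the gripper's body (76 mm by 85 mm) begins 54 mm behind the grasp point. The pads swing forward as they close: fully open they stand 13 mm farther back than shut.
Start: joints at [1.294, 0.689, -0.195, 1.565, 0.157, 0.902, -0.215], TCP at [0.191, -0.595, 0.231] pointing down, gripper open.
Joint ranges: [-3.01, 3.01], [-0.46, 2.08], [-1.47, 1.51], [0.13, 2.56], [-1, 4.14], [0.04, 2.09], [-2.66, 2.66]. Speed limits (rad/s): [2.57, 2.57, 3.14, 3.14, 3.14, 3.14, 3.14].

INTERFACE

Orientations are given as [roll, pitch, yaw] about the fixed x, y, z axes, in that order (R = Rz(yaw) Ry(pitch) Rx(roll)).
In Python, from bench import manip gives the robot as it stands.
- The arm moves only by the tool move_arm, never from a script. Its arguments are lists of equal length, an entry for each row: "fingers": the opening, from 0 (shut) to 1 (fully open); "offset": the shift along the tool's x, y, z in m, a list of three; "delta_rot": the turn, a rotation vector about the tool's x, y, z in degrees, a list of three. A call has 1 to 5 rows; each row is the pose to reach, as a shift and turn from the pose measured when the call began, along the tool's axes at that moment; what a row does not reach only later rows make up. A row lasts 1/10 s, in which the tool goes at most 50 mm and 8.59 degrees, less where a joint would pass 70% of its speed; a pose out of reach is approached as far as the arm can. A call with a gripper value outside its range is refused whole. The fingers move at their own pace and stop on an object; "force" is the grip in N (left out, the last holds). Time passes only in rows, so rows that repeat a pose let the fingers close. It gives the time, the measured TCP pose, the force and the opening at its end, in the units of the state.
- manip.get_state(): the state, without advancing time (a new reading comes with each control period).
- manip.get_image(name): name is "scene" or "top" or "wrist"; returns the picture (400x640x3 uint8, blue, green, red); there is no depth.
- manip.calibration(name): a dict with "camera_matrix" (3x3 intrinsics, pixels), "R" (3x3) and "t" (3): a world point X has camera coordinates R X + t; the wrist camera has in their place "mount" (4x4, takes a point from camera to tool coordinates, whose origin is the TCP and whose axes are the flange's). Camera axes: x right, y down, z forward; pixel columns grow to the right and rows downward; lengths in m; the calibration is good to about 2 mm. A picture is of the moment at which its call begins: read the wrist's pose just before it. calibration takes no time and is no camera call.
- manip.finish_job(): hands the job in, once; it reports no verdict.
Trained networks look in the newest picture that a camera, given by its name, has taken for a name from the list of things; names that differ only in an ending like _2 or _b are one class to them, and where a whole thing is asked for, a point or a joint stands for the part that bears it (a point fixed in the world has none). Each returns a list of dicts, best first, with "conf" (0 to 1); they miss things now and then, are a little off and sometimes report something else, mostly with a low value. They report only what shows in the picture. A call takes as long as a camera call. They do not tell look-alikes from the thing itself.
- manip.search_frame(thing, camera): "box" ([left, top, width, height] in pixels, round what is visible of it).
- manip.place_of(thing, camera): "xy" ([column, row] in pixels: a listed point, or the origin of a listed thing).
The state is a dict: "clock": time; "joints": joint angles; "dq": joint speeds; "effort": joint torques, N m; "tcp_pos": TCP position; "tool_rot": TCP orientation; "ft_force": force on the tool from outside, world axes, zero at the start; "wrist_torque": the same for the moment, N m; "grip_width": finger opening in m.
Only numpy, scipy, OpenCV 4.12 (cv2) and the standard library are available. Lean on these libraries where they do the work, as an engineer would, in place of code of your own. Each camera call takes 0.05 s, during which the arm holds its last target. There are 200 camera calls.

TASK

Slide the white ceramic terminal block along its guide rails into the recess of the grey enclosure and press it down until it is fully home, its top flush with the deck. Then swing the smoked cover over and press its free edge until it snaps past the catch and is fully shut. Leave the other things on the shelf where they are.

Things in the scene. Friction and masses are not known exactly. Their poses are not given: they have to be found in the camera images.
- enclosure: grey enclosure lying on its back, fixed: 200 mm along x, 130 along y, walls 6 mm thick, rim 50 mm high. Origin: centre of its underside, z up. The deck inside is 40 mm up; on it two guide rails along x (x -75 to +75 mm, 6 mm high, 5 wide) with inner faces at y = +-22 mm. Between them a recess 48 (x) by 44 (y) by 18 mm deep, centred at x = +45 mm, y = 0. Near wall's inner face: x = -94 mm
- recess (a point): centre of the full-depth floor of the recess, 22 mm above the enclosure's underside, 18 mm below the deck; axes as the enclosure
- block: loose white ceramic block, 44 (x) by 40 (y) by 18 mm high, about 80 g, four brass screws flush in its top. Origin: centre of its underside. Starts flat on the deck between the rails, on the -x side of the recess. Pushed along the enclosure's +x over the recess it drops 7 mm onto the seat plate, its top then 11 mm proud. Fully home: underside at point recess, top flush with the deck
- seat (a joint): travel in m of the steel seat plate that fills the recess: 0 = up (7 mm below the deck), 0.011 = fully down. It slides straight down with a steady friction of about 6 N and stays where it is left; push it down through the block
- cover (a joint): angle in rad of the smoked cover (200 mm along x, 130 mm wide, 4 mm thick): 0 = shut, level on the rim, top 54 mm above the enclosure's underside. Starts past upright, 1.75 to 2.05, leaning to the enclosure's +y (stop at 2.15). Its stiff hinge holds it at any angle; 1 to 2 N at the free edge moves it. From 0.07 to 0.03 a spring catch resists (about 8 N on the free edge), then it snaps to 0
- cover_hinge (a point): middle of the hinge axis, on the enclosure's +y wall at y = +65 mm, 52 mm above the underside; the axis runs along the enclosure's x. Shut, the cover reaches from here to -y
- cover_edge (a point): middle of the cover's free edge on its outer face, 130 mm from the hinge axis; here a black lip 50 mm wide (along the hinge direction) reaches 10 mm farther out and its down-turned flange (on the inner face) is 12 mm deep
- canister: screw-top aluminium canister, 72 mm across, 105 mm tall, origin under its centre; leave alone
- lamp_socket: white ceramic lamp socket, 68 mm across the foot, 48 mm tall, origin under its centre; leave alone
- octagon_box: open steel octagon box, 100 mm across, 38 mm tall, origin under its centre; leave alone
- bracket: brass angle bracket 100 mm long (x) by 30 mm, 30 mm high at its end, with four green grounding screws, origin under its centre; leave alone
Not all that is in view belongs to the job. Of the things like the block, leave any that is orange or turquoise; of the rest the larger one is meant.

How it is judged:
On the way:
1. the block is down in the recess, flush with the deck, while the cover is still open (z of block in the frame of recess below 0.002 m and horizontal distance between block and recess below 0.005 m and angle between block's own z axis and vertical below 0.06 rad and value of joint cover above 0.3 rad), for 0.2 s.
At the end, for the whole second after the job is handed in: the block lies in the recess (within 5 mm of its centre sideways), level within 0.06 rad, its underside at most 2 mm above the full-depth floor (top flush with the deck), at rest, and the cover is shut past its catch (below 0.025 rad) (z of block in the frame of recess below 0.002 m and horizontal distance between block and recess below 0.005 m and angle between block's own z axis and vertical below 0.06 rad and linear speed of block below 0.02 m/s and value of joint cover below 0.025 rad); the robot touches nothing.
It fails at once if the canister, lamp socket, octagon box or bracket is moved more than 30 mm (distance of any of canister, lamp_socket, octagon_box, bracket from where it was at the start of the episode above 0.03 m).
It also fails if it takes over 58 s, if anything falls off the work surface, if the arm or the gripper's body presses on something with over 40 N, if the wrist force passes 120 N, or if a joint passes its speed limit or range.

## Working session

There is one attempt and no reset: what is moved stays moved. The work goes in short steps, Python scripts to look and compute and a tool call to move; the robot and the scene stay as the last step left them, time stands still between calls to the robot, and variables do not carry over. Pictures are saved under pics/ and viewed, about 8 in all and at most 12, crops included, and the job is handed in when it is done.

Besides the shell and the picture viewer there is one more tool, called after ">>>" as a command line: name --argument value ..., lists and objects as JSON in quotes. move_arm: Moves the arm, as the interface text tells. Its arguments: {"type":"object","properties":{"fingers":{"type":"array"},"offset":{"type":"array"},"delta_rot":{"type":"array"},"force":{"type":"number"}},"required":["fingers","offset","delta_rot"]}

```bash
mkdir -p pics; ls
cat > h.py <<'E'
import numpy as np,cv2
from scipy.spatial.transform import Rotation as Rn
from bench import manip
def cal(c): 
    k=manip.calibration(c); return np.array(k["camera_matrix"]),np.array(k["R"]),np.array(k["t"]).ravel()
def proj(c,X):
    K,R,t=cal(c); p=(R@np.atleast_2d(X).T).T+t; p=p@K.T; return p[:,:2]/p[:,2:]
def atz(c,uv,z):
    K,R,t=cal(c); d=R.T@np.linalg.solve(K,[uv[0],uv[1],1]); o=-R.T@t; return o+d*(z-o[2])/d[2]
E
python3 - <<'E'
from h import *
print(manip.get_state())
for c in("scene","top"):
    im=manip.get_image(c); cv2.imwrite(f"pics/{c}0.png",im)
    K,R,t=cal(c); print(c,K[0,0],-R.T@t)
    for n in("enclosure","recess","block","cover","cover_hinge","cover_edge"):
        try:
            print(n,[(d["box"],round(d["conf"],2)) for d in manip.search_frame(n,c)][:3] if n not in("recess",) else"", [(d["xy"],round(d["conf"],2)) for d in manip.place_of(n,c)][:3] if n!="cover" else "")
        except Exception as e: print(n,e)
E
```

```text
pics
{'clock': 0.0, 'joints': array([ 1.29381682,  0.68999647, -0.19446419,  1.56635416,  0.15730707,
        0.90247531, -0.21510585]), 'dq': array([ 1.68704815e-03, -3.97381854e-04,  1.47130154e-04,  5.23850372e-04,
        4.22889089e-05,  6.61519253e-04,  1.45697860e-04]), 'effort': array([ 6.88771979e-04, -5.39622259e+01, -1.26642443e+00, -1.58543962e+01,
        9.08563379e-03,  9.58780758e-03,  9.40121623e-06]), 'tcp_pos': array([ 0.19085248, -0.59446816,  0.23047228]), 'tool_rot': array([-3.13975572e+00,  1.66727426e-04,  3.10825403e-01]), 'ft_force': array([0.02379436, 0.87406672, 0.26508503]), 'wrist_torque': array([-0.02029546, -0.02611665,  0.00141917]), 'grip_width': 0.0852465238432464}
scene 421.5409394411641 [ 0.94365305 -0.38216581  0.72764174]
enclosure [([217.7, 154.6, 128.8, 159.3], 0.83)] [([273.3, 262.9], 0.91)]
recess  [([283.8, 268.5], 0.86), ([184.9, 335.4], 0.75)]
block [([250.7, 232.8, 29.1, 23.4], 0.94), ([168.0, 246.8, 19.0, 13.9], 0.62), ([220.4, 198.3, 18.4, 14.5], 0.54)] [([230.4, 207.4], 0.84), ([179.9, 254.4], 0.81)]
cover [([266.5, 155.1, 81.0, 103.2], 0.97)] 
cover_hinge [([364.3, 203.4, 27.7, 40.2], 0.69), ([212.9, 154.4, 134.7, 160.1], 0.62)] [([296.1, 230.4], 0.69)]
cover_edge [([261.8, 153.9, 85.7, 104.6], 0.63)] [([308.1, 177.9], 0.91), ([271.9, 264.8], 0.66)]
top 403.4241900699623 [0.49941487 0.0960253  1.08824065]
enclosure [([334.9, 162.7, 77.8, 102.2], 0.83)] [([377.8, 215.1], 0.63)]
recess  [([385.7, 197.4], 0.61)]
block [([350.1, 274.2, 19.5, 21.0], 0.79), ([374.7, 212.5, 16.8, 22.1], 0.52), ([326.8, 245.7, 11.4, 15.5], 0.48)] [([358.3, 286.2], 0.74), ([417.7, 281.6], 0.59), ([385.2, 222.8], 0.54)]
cover [([334.0, 162.0, 30.7, 87.5], 0.79), ([286.3, 155.2, 29.2, 33.8], 0.35)] 
cover_hinge [([335.3, 165.0, 78.1, 97.7], 0.82)] [([358.2, 211.4], 0.57)]
cover_edge [([335.5, 162.5, 25.7, 86.2], 0.67)] [([342.6, 203.9], 0.92)]
```

Run:
```python
from h import *
s=cv2.imread("pics/scene0.png")[130:350,140:420]; t=cv2.imread("pics/top0.png")[130:310,260:450]
s=cv2.resize(s,None,fx=2.7,fy=2.7,interpolation=cv2.INTER_CUBIC);t=cv2.resize(t,None,fx=3.15,fy=3.15,interpolation=cv2.INTER_CUBIC)
cv2.imwrite("pics/s1.png",s);cv2.imwrite("pics/t1.png",t)
```

```text
(no output)
```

View pics/s1.png

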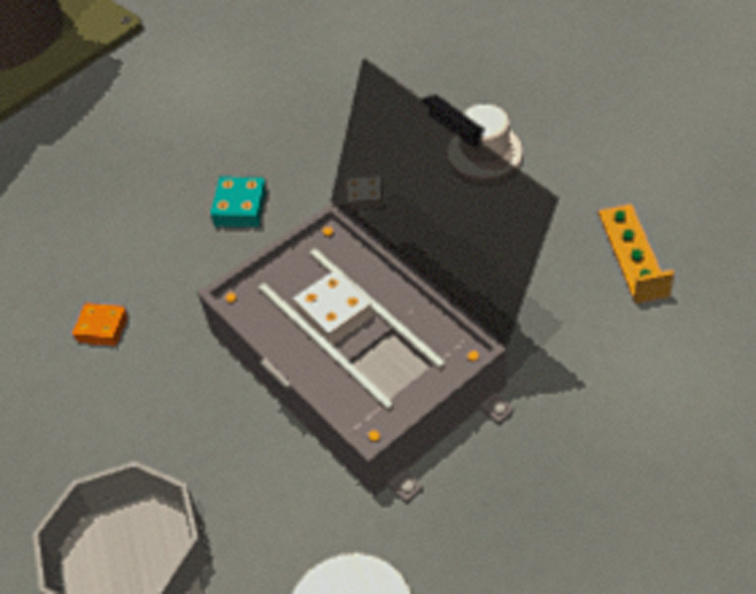

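View pics/t1.png

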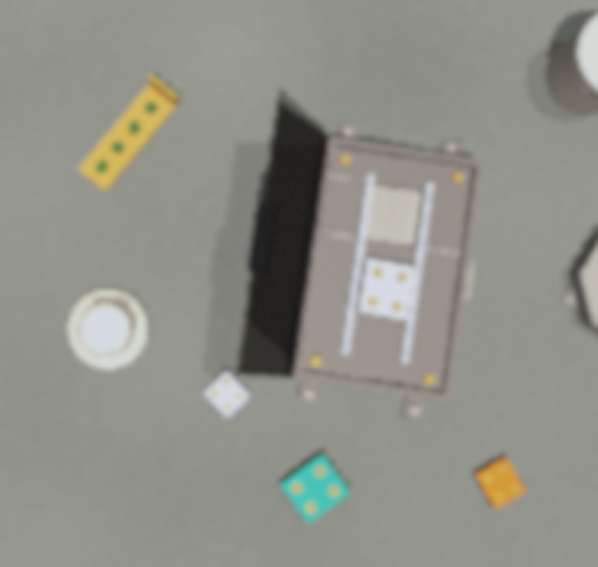

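The top view shows five block-like things (crop pixels):
- White between the rails (389,290).
- White, small, on the table (227,394).
- Turquoise (315,487).
- Orange (500,482).

The white one on the deck is the larger white, so it's the one meant. The recess is toward the top of the image and the cover leans left. I'll fit the enclosure pose next.

Run:
```python
from h import *
from scipy.optimize import least_squares
C=np.array([[.1,.065,.05],[.1,-.065,.05],[-.1,-.065,.05],[-.1,.065,.05]])
T=np.array([[327,137],[475,162],[445,395],[297,375]])/3.15+[260,130]
S=np.array([[505,347],[370,460],[200,295],[335,208]])/2.7+[140,130]
def X(p,P): c,s=np.cos(p[2]),np.sin(p[2]); return P@np.array([[c,s,0],[-s,c,0],[0,0,1]])+[p[0],p[1],p[3] if len(p)>3 else 0]
p0=[*atz("top",T.mean(0),.05)[:2],0]
e=atz("top",T[0],.05)-atz("top",T[3],.05); p0[2]=np.arctan2(e[1],e[0]); print(p0)
f=lambda p:np.r_[(proj("top",X(p,C))-T).ravel(),(proj("scene",X(p,C))-S).ravel()]
for q in(p0,p0+[0]):
    r=least_squares(f,q); print(r.x,r.fun.round(1))
p=least_squares(f,p0).x
B=(np.array([389,290])/3.15+[260,130]); b=atz("top",B,.058)
d=b[:2]-p[:2]; c,s=np.cos(p[2]),np.sin(p[2]); print("block in enc",c*d[0]+s*d[1],-s*d[0]+c*d[1],b)
# cover angle
uv=[342.6,203.9]; uv2=[308.1,177.9]
for a in np.arange(1.7,2.15,.05):
    Q=X(p,np.array([[0,.065-.13*np.cos(a)+ .0*np.sin(a),.052+.13*np.sin(a)]])); print(round(a,2),proj("top",Q)[0]-uv,proj("scene",Q)[0]-uv2)
```

```text
[np.float64(0.5421400091868712), np.float64(-0.060933968319941995), np.float64(-0.10388183215411237)]
[ 0.54531894 -0.06111699 -0.11921376] [-0.7 -1.7  1.9 -2.3  1.2  0.6 -2.1 -0.5  0.6 -0.1 -0.2  0.1 -1.2 -1.
 -1.6 -2.3]
[ 0.5436779  -0.06003512 -0.11830835 -0.0061376 ] [-1.4 -0.7  0.9 -1.4  0.3  1.1 -2.7  0.   0.3  0.9 -0.1  0.9 -0.8  0.2
 -1.5 -1. ]
block in enc -0.021558996944162537 -0.003947029669349556 [ 0.52344354 -0.06247196  0.058     ]
1.7 [12.95741233  2.0668585 ] [-12.32979595   2.78942738]
1.75 [10.10352865  1.67533803] [-9.74036783  1.45079249]
1.8 [7.27137353 1.29705207] [-7.19022163  0.26333993]
1.85 [4.4708605  0.93327928] [-4.68709544 -0.77130009]
1.9 [1.71167102 0.58522081] [-2.23831959 -1.6521684 ]
1.95 [-0.99680405  0.25399377] [ 0.14920737 -2.37895178]
2.0 [-3.64551913 -0.05937437] [ 2.46903752 -2.95195382]
2.05 [-6.22582383 -0.35395036] [ 4.71518719 -3.3720623 ]
2.1 [-8.72950782 -0.62889884] [ 6.88214571 -3.64071375]
```

>>> move_arm --fingers '[0,0,0,0,0]' --offset '[[0.036,-0.035,-0.01],[0.072,-0.07,-0.02],[0.108,-0.105,-0.02],[0.144,-0.14,-0.02],[0.18,-0.175,-0.02]]' --delta_rot '[[0,0,5],[0,0,10],[0,0,15],[0,0,20],[0,0,24.6]]'

```text
clock: 1.6
tcp_pos: [0.3085, -0.3744, 0.2517]
tool_rot: [3.141, -0.001, -0.122]
ft_force: [1.6, -0.9, -0.6]
grip_width: 0.0121
```

```bash
cat >> h.py <<'E'
P=np.array([.544,-.061,-.118])
def enc(q,p=P): c,s=np.cos(p[2]),np.sin(p[2]); q=np.array(q,float); return np.array([p[0]+c*q[0]-s*q[1],p[1]+s*q[0]+c*q[1],q[2]])
def ienc(w,p=P): c,s=np.cos(p[2]),np.sin(p[2]); d=np.array(w)-[p[0],p[1],0]; return np.array([c*d[0]+s*d[1],-s*d[0]+c*d[1],d[2]])
def go(q,yaw=None,p=P):
    "offset and turn from the present pose to enclosure-frame point q, pointing down"
    st=manip.get_state(); R=Rn.from_euler("xyz",st["tool_rot"]); w=enc(q,p)
    G=Rn.from_euler("xyz",[np.pi,0,p[2] if yaw is None else yaw])
    print("t",st["clock"],"enc",ienc(st["tcp_pos"],p).round(4),"rpy",st["tool_rot"].round(3),"F",st["ft_force"].round(1),"off",R.inv().apply(w-st["tcp_pos"]).round(4),"rot",np.degrees((R.inv()*G).as_rotvec()).round(2))
E
python3 -c "
from h import *
go([-.07,0,.23])"
```

```text
t 1.6 enc [-0.197  -0.339   0.2517] rpy [ 3.141e+00 -1.000e-03 -1.220e-01] F [ 1.6 -0.9 -0.6] off [ 0.1255 -0.3395  0.0216] rot [ 0.03 -0.06 -0.25]
```

>>> move_arm --fingers '[0,0,0,0,0]' --offset '[[0.016,-0.043,0],[0.032,-0.086,0],[0.048,-0.129,0],[0.064,-0.172,0],[0.08,-0.215,0]]' --delta_rot '[[0,0,0],[0,0,0],[0,0,0],[0,0,0],[0,0,0]]'

```text
clock: 2.1
tcp_pos: [0.4149, -0.1691, 0.2519]
tool_rot: [3.141, -0.002, -0.122]
ft_force: [1.0, -0.1, 0.5]
grip_width: 0.0001
```

>>> move_arm --fingers '[0,0,0,0,0]' --offset '[[0.016,-0.043,0],[0.032,-0.086,0],[0.045,-0.124,0],[0.045,-0.124,0],[0.045,-0.124,0]]' --delta_rot '[[0,0,0],[0,0,0],[0,0,0],[0,0,0],[0,0,0]]'

```text
clock: 2.6
tcp_pos: [0.4749, -0.0507, 0.2519]
tool_rot: [3.141, -0.002, -0.12]
ft_force: [0.0, -0.7, 0.4]
grip_width: -0.0
```

```bash
cat >> h.py <<'E'
def wrist():
    st=manip.get_state(); im=manip.get_image("wrist"); k=manip.calibration("wrist")
    W=np.eye(4); W[:3,:3]=Rn.from_euler("xyz",st["tool_rot"]).as_matrix(); W[:3,3]=st["tcp_pos"]
    return im,np.array(k["camera_matrix"]),W@np.array(k["mount"])
def wproj(K,M,X): p=(np.atleast_2d(X)-M[:3,3])@M[:3,:3]@K.T; return p[:,:2]/p[:,2:]
def watz(K,M,uv,z): d=M[:3,:3]@np.linalg.solve(K,[uv[0],uv[1],1]); o=M[:3,3]; return o+d*(z-o[2])/d[2]
E
python3 - <<'E'
from h import *
go([-.07,0,.23])
im,K,M=wrist(); np.savez("w.npz",K=K,M=M); print(M.round(3))
cv2.imwrite("pics/w1.png",im)
Q=[[-.094,.022,.046],[-.075,-.022,.046],[.069,.022,.04],[.069,-.022,.04],[.021,.022,.04],[.021,-.022,.04],[-.094,-.059,.05]]
print(wproj(K,M,[enc(q) for q in Q]).round(0))
E
```

```text
t 2.6 enc [-0.0698  0.0021  0.2519] rpy [ 3.141e+00 -2.000e-03 -1.200e-01] F [ 0.  -0.7  0.4] off [-0.0002  0.0021  0.0219] rot [ 0.04 -0.11 -0.1 ]
[[-0.12  -0.951 -0.285  0.549]
 [-0.993  0.115  0.034 -0.06 ]
 [ 0.     0.287 -0.958  0.396]
 [ 0.     0.     0.     1.   ]]
[[297. 193.]
 [337. 176.]
 [294.  29.]
 [339.  29.]
 [295.  82.]
 [339.  82.]
 [372. 194.]]
```

View pics/w1.png

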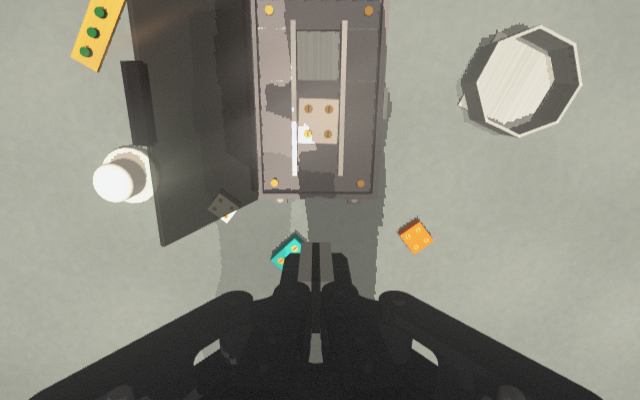

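Wrist view: the block's top spans about cols 298–339 and rows 99–143, and the recess is ahead of it at rows 30–80. The rails at cols 295 and 343 agree with the fit to about 2 px, so I'll shift y by −1.7 mm.

```bash
sed -i 's/^P=.*/P=np.array([.544,-.0627,-.118])/' h.py
python3 - <<'E'
from h import *
d=np.load("w.npz");K,M=d["K"],d["M"]
for uv,z in(((318,143),.058),((318,99),.058),((319,81),.04),((319,30),.04),((318,190),.05),((318,175),.046)): print(uv,ienc(watz(K,M,uv,z)).round(4))
go([-.07,0,.047])
E
```

```text
(318, 143) [-0.0386  0.0006  0.058 ]
(318, 99) [0.004  0.0006 0.058 ]
(319, 81) [ 0.0213 -0.0006  0.04  ]
(319, 30) [ 0.068  -0.0006  0.04  ]
(318, 190) [-0.0899  0.0005  0.05  ]
(318, 175) [-0.0743  0.0005  0.046 ]
t 2.65 enc [-0.0704  0.0023  0.2519] rpy [ 3.14e+00 -1.00e-03 -1.23e-01] F [-0.6  0.3 -0.1] off [2.000e-04 2.000e-03 2.049e-01] rot [ 0.09 -0.08 -0.26]
```

>>> move_arm --fingers '[0,0,0,0,0]' --offset '[[0,0.002,0.04],[0,0.002,0.08],[0,0.002,0.12],[0,0.002,0.15],[0,0.002,0.17]]' --delta_rot '[[0,0,0],[0,0,0],[0,0,0],[0,0,0],[0,0,0]]'

```text
clock: 3.15
tcp_pos: [0.4727, -0.0566, 0.0801]
tool_rot: [3.139, 0.001, -0.126]
ft_force: [0.2, 0.0, 0.5]
grip_width: 0.0
```

>>> move_arm --fingers '[0,0,0,0,0]' --offset '[[0,0,0.015],[0,0,0.03],[0,0,0.034],[0,0,0.034],[0,0,0.034]]' --delta_rot '[[0,0,0],[0,0,0],[0,0,0],[0,0,0],[0,0,0]]'

```text
clock: 3.65
tcp_pos: [0.4728, -0.0575, 0.0467]
tool_rot: [3.138, 0.0, -0.127]
ft_force: [0.0, 0.5, -0.0]
grip_width: -0.0003
```

```bash
python3 -c "
from h import *
go([.013,0,.047])"
```

```text
t 3.65 enc [-0.0713 -0.0032  0.0467] rpy [ 3.138  0.    -0.127] F [ 0.   0.5 -0. ] off [ 0.0843 -0.004  -0.0003] rot [ 0.18  0.02 -0.53]
```

>>> move_arm --fingers '[0,0,0,0,0]' --offset '[[0.012,-0.001,0],[0.022,-0.002,0],[0.032,-0.003,0],[0.042,-0.003,0],[0.052,-0.003,0]]' --delta_rot '[[0,0,-0.4],[0,0,-0.4],[0,0,-0.4],[0,0,-0.4],[0,0,-0.4]]'

```text
clock: 4.15
tcp_pos: [0.5253, -0.0613, 0.0468]
tool_rot: [3.138, 0.001, -0.12]
ft_force: [-1.8, -0.2, 1.4]
grip_width: -0.0002
```

>>> move_arm --fingers '[0,0,0,0,0]' --offset '[[0.006,0,0],[0.012,0,0],[0.018,0,0],[0.024,0,0],[0.028,0,0]]' --delta_rot '[[0,0,0],[0,0,0],[0,0,0],[0,0,0],[0,0,0]]'

```text
clock: 4.65
tcp_pos: [0.5539, -0.0646, 0.0468]
tool_rot: [3.138, 0.0, -0.12]
ft_force: [-0.0, -0.6, 0.0]
grip_width: -0.0003
```

```bash
python3 -c "
from h import *
go([.013,0,.047])
im,K,M=wrist(); np.savez('w.npz',K=K,M=M); cv2.imwrite('pics/w2.png',im)"
```

```text
t 4.65 enc [ 0.01   -0.0007  0.0468] rpy [ 3.138  0.    -0.12 ] F [-0.  -0.6  0. ] off [ 0.003  -0.0007 -0.0002] rot [ 0.18  0.01 -0.13]
```

View pics/w2.png

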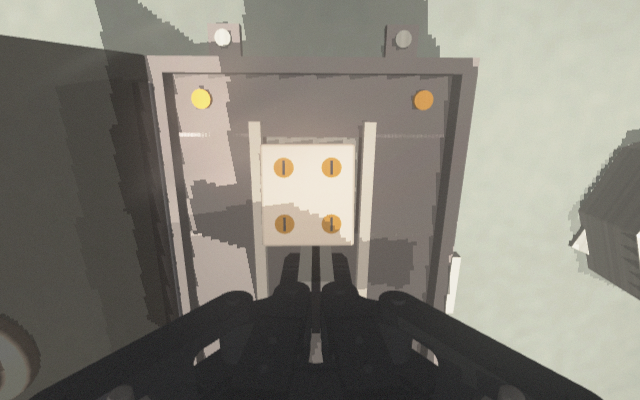

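The block shows at cols 262–355, rows 145–245, and seems to be over the recess. I'll use its apparent size to see whether it has dropped.

```bash
python3 -c "
from h import *
d=np.load('w.npz');K,M=d['K'],d['M']
for z in(.051,.058):
  q=[ienc(watz(K,M,uv,z)) for uv in((262,146),(355,146),(262,245),(355,245))]; print(z,np.round(q,4).tolist())
print(ienc(watz(K,M,(312,122),.046)))
go([.045,0,.10])"
```

```text
0.051 [[0.0657, 0.0209, 0.051], [0.0656, -0.0179, 0.051], [0.0206, 0.0232, 0.051], [0.0204, -0.0193, 0.051]]
0.058 [[0.0667, 0.0198, 0.058], [0.0665, -0.0171, 0.058], [0.0238, 0.022, 0.058], [0.0237, -0.0184, 0.058]]
[7.50828612e-02 4.72887206e-05 4.60000000e-02]
t 4.7 enc [ 0.0108 -0.0007  0.0468] rpy [ 3.139e+00 -1.000e-03 -1.200e-01] F [ 0.1 -0.1 -1.5] off [ 0.0343 -0.0006 -0.0531] rot [ 0.17 -0.05 -0.13]
```

>>> move_arm --fingers '[0,0,0,0,0]' --offset '[[0.001,0,0],[0.002,0,0],[0.002,0,0],[0,0,0],[-0.003,0,0]]' --delta_rot '[[0,0,0],[0,0,0],[0,0,0],[0,0,0],[0,0,0]]'

```text
clock: 5.2
tcp_pos: [0.5517, -0.0643, 0.0469]
tool_rot: [3.139, -0.002, -0.12]
ft_force: [0.2, 0.5, 0.0]
grip_width: 0.0001
```

>>> move_arm --fingers '[0,0,0,0,0]' --offset '[[0,0,-0.018],[0,0,-0.025],[0.015,0,-0.025],[0.03,0,-0.025],[0.037,0,-0.025]]' --delta_rot '[[0,0,0],[0,0,0],[0,0,0],[0,0,0],[0,0,0]]'

```text
clock: 5.7
tcp_pos: [0.59, -0.0688, 0.0723]
tool_rot: [3.139, -0.004, -0.12]
ft_force: [-0.9, 0.7, -0.4]
grip_width: 0.0005
```

```bash
python3 -c "
from h import *
go([.045,0,.06])"
```

```text
t 5.7 enc [ 0.0464 -0.0007  0.0723] rpy [ 3.139 -0.004 -0.12 ] F [-0.9  0.7 -0.4] off [-0.0014 -0.0007  0.0123] rot [ 0.16 -0.22 -0.14]
```

Press down slowly at the centre.

>>> move_arm --fingers '[0,0,0,0,0]' --offset '[[-0.001,0,0.007],[-0.001,0,0.012],[-0.001,0,0.015],[-0.001,0,0.018],[-0.001,0,0.019]]' --delta_rot '[[0,0,0],[0,0,0],[0,0,0],[0,0,0],[0,0,0]]'

```text
clock: 6.2
tcp_pos: [0.5884, -0.0687, 0.0528]
tool_rot: [3.139, -0.003, -0.12]
ft_force: [0.5, 0.1, 0.3]
grip_width: 0.0001
```

>>> move_arm --fingers '[0,0,0,0,0]' --offset '[[0,0,0.002],[0,0,0.003],[0,0,0.004],[0,0,0.005],[0,0,0.005]]' --delta_rot '[[0,0,0],[0,0,0],[0,0,0],[0,0,0],[0,0,0]]'

```text
clock: 6.7
tcp_pos: [0.5885, -0.0687, 0.0479]
tool_rot: [3.139, -0.003, -0.12]
ft_force: [-0.5, -0.9, 4.0]
grip_width: 0.0
```

Contact came below 0.0528, so the block has dropped onto the plate. I'll keep pressing.

>>> move_arm --fingers '[0,0,0,0,0]' --offset '[[0,0,0.002],[0,0,0.004],[0,0,0.006],[0,0,0.007],[0,0,0.008]]' --delta_rot '[[0,0,0],[0,0,0],[0,0,0],[0,0,0],[0,0,0]]'

```text
clock: 7.2
tcp_pos: [0.5886, -0.0687, 0.0401]
tool_rot: [3.139, -0.003, -0.12]
ft_force: [-2.6, 0.1, 15.0]
grip_width: -0.0001
```

>>> move_arm --fingers '[0,0,0,0,0]' --offset '[[0,0,0.0005],[0,0,0.001],[0,0,0.0015],[0,0,0.002],[0,0,0.002]]' --delta_rot '[[0,0,0],[0,0,0],[0,0,0],[0,0,0],[0,0,0]]'

```text
clock: 7.7
tcp_pos: [0.5886, -0.0687, 0.04]
tool_rot: [3.139, -0.004, -0.121]
ft_force: [-4.0, 0.9, 20.0]
grip_width: -0.0002
```

>>> move_arm --fingers '[0,0,0,0,0]' --offset '[[0,0,-0.03],[0,0,-0.075],[0,0,-0.12],[0,0,-0.165],[0,0,-0.21]]' --delta_rot '[[0,0,0],[0,0,0],[0,0,0],[0,0,0],[0,0,0]]'

```text
clock: 8.2
tcp_pos: [0.5875, -0.068, 0.2513]
tool_rot: [3.139, -0.003, -0.121]
ft_force: [0.7, -1.1, -0.2]
grip_width: -0.0002
```

>>> move_arm --fingers '[0,0,0,0,0]' --offset '[[-0.03,0,-0.01],[-0.06,0,-0.01],[-0.09,0,-0.01],[-0.09,0,-0.01],[-0.09,0,-0.01]]' --delta_rot '[[0,0,0],[0,0,0],[0,0,0],[0,0,0],[0,0,0]]'

```text
clock: 8.7
tcp_pos: [0.498, -0.0573, 0.261]
tool_rot: [3.139, -0.003, -0.12]
ft_force: [0.3, -0.5, -0.3]
grip_width: -0.0002
```

```bash
python3 -c "
from h import *
go([0,.165,.26])
im,K,M=wrist(); cv2.imwrite('pics/w3.png',cv2.resize(im[0:240,80:440],None,fx=2,fy=2))
Q=[[.069,.022,.04],[.069,-.022,.04],[.021,.022,.04],[.021,-.022,.04]]
print((wproj(K,M,[enc(q) for q in Q])*2-[160,0]).round(0).tolist())"
```

```text
t 8.7 enc [-0.0463 -0.      0.261 ] rpy [ 3.139e+00 -3.000e-03 -1.200e-01] F [ 0.3 -0.5 -0.3] off [ 0.0459 -0.1651  0.0007] rot [ 0.17 -0.19 -0.14]
[[425.0, 114.0], [511.0, 113.0], [427.0, 212.0], [510.0, 212.0]]
```

View pics/w3.png

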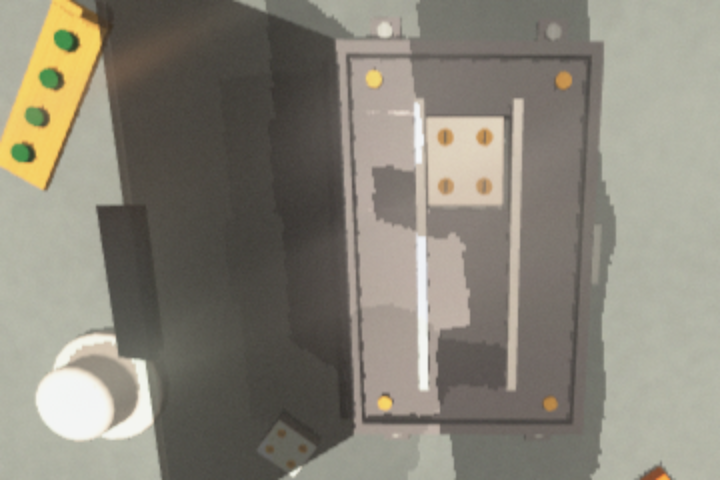

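The block sits in the recess with its top at crop cols 427–504, rows 117–206, and looks flush. The lip is at (130,280) over the lamp socket. Now I'll move behind the cover.

>>> move_arm --fingers '[0,0,0,0,0]' --offset '[[0.012,-0.04,0],[0.023,-0.08,0],[0.034,-0.12,0],[0.046,-0.165,0],[0.046,-0.17,0]]' --delta_rot '[[0,0,0],[0,0,0],[0,0,0],[0,0,0],[0,0,0]]'

```text
clock: 9.25
tcp_pos: [0.5677, 0.1147, 0.2602]
tool_rot: [-3.138, -0.006, -0.111]
ft_force: [-1.3, 1.3, 0.7]
grip_width: 0.0001
```

>>> move_arm --fingers '[0,0,0,0,0]' --offset '[[0,0,0.03],[0,0,0.06],[0,0,0.09],[0,0,0.11],[0,0,0.11]]' --delta_rot '[[0,0,0],[0,0,0],[0,0,0],[0,0,0],[0,0,0]]'

```text
clock: 9.75
tcp_pos: [0.5672, 0.1145, 0.147]
tool_rot: [-3.14, -0.001, -0.111]
ft_force: [0.5, 0.2, -0.4]
grip_width: -0.0001
```

```bash
python3 -c "
from h import *
go([0,.08,.15])"
```

```text
t 9.75 enc [0.0022 0.1786 0.147 ] rpy [-3.14e+00 -1.00e-03 -1.11e-01] F [ 0.5  0.2 -0.4] off [-0.0028  0.0986 -0.0031] rot [-0.08 -0.06  0.39]
```

>>> move_arm --fingers '[0,0,0,0,0]' --offset '[[-0.001,0.02,0],[-0.002,0.04,0],[-0.003,0.06,0],[-0.003,0.08,0],[-0.003,0.1,0]]' --delta_rot '[[0,0,0],[0,0,0],[0,0,0],[0,0,0],[0,0,0]]'

```text
clock: 10.25
tcp_pos: [0.5554, 0.019, 0.1531]
tool_rot: [-3.134, -0.007, -0.108]
ft_force: [-12.2, 4.1, 45.9]
grip_width: 0.0003
```

>>> move_arm --fingers '[0,0,0,0,0]' --offset '[[0,0.015,0],[0,0.03,0],[0,0.042,0],[0,0.054,0],[0,0.054,0]]' --delta_rot '[[0,0,0],[0,0,0],[0,0,0],[0,0,0],[0,0,0]]'

```text
clock: 10.75
tcp_pos: [0.5491, -0.0375, 0.1522]
tool_rot: [-3.136, -0.006, -0.112]
ft_force: [-0.5, -1.0, 0.6]
grip_width: -0.0003
```

```bash
python3 -c "
from h import *
go([0,-.0045,.123])
im=manip.get_image('scene')[130:350,140:420]; cv2.imwrite('pics/s4.png',cv2.resize(im,None,fx=2,fy=2))"
```

```text
t 10.75 enc [0.0021 0.0256 0.1522] rpy [-3.136 -0.006 -0.112] F [-0.5 -1.   0.6] off [-0.0025  0.0302  0.0291] rot [-0.3  -0.34  0.36]
```

View pics/s4.png

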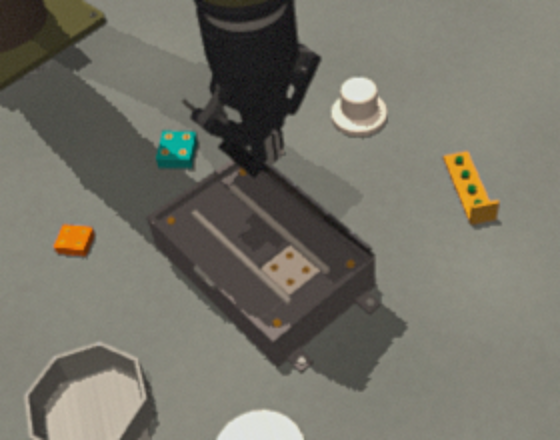

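The cover has swung in over the deck, which now shows darker through it. The upward force peaked at 46 N on the way, probably from the cover edge riding under the gripper. I'll find the current cover angle.

Run:
```python
from h import *
try: print(manip.get_state()["ft_force"].round(1))
except Exception as e: print(e)
e=manip.place_of("cover_edge","scene")[:2]; print(e, manip.search_frame("cover","scene")[:2])
for a in np.arange(0,1.6,.1): print(round(a,1),proj("scene",enc([0,.065-.13*np.cos(a),.052+.13*np.sin(a)]))[0].round(0),end=" ")
im,K,M=wrist(); cv2.imwrite("pics/w5.png",im)
print(manip.place_of("cover_edge","wrist")[:2])
for a in np.arange(0,1.6,.1): print(round(a,1),wproj(K,M,enc([0,.065-.13*np.cos(a),.052+.13*np.sin(a)]))[0].round(0),end=" ")
```

```text
[ 0.2 -0.4 -0.3]
[{'xy': [263.8, 208.0], 'conf': 0.72}, {'xy': [275.4, 382.6], 'conf': 0.63}] [{'box': [251.9, 204.0, 51.9, 34.5], 'conf': 0.79}]
0.0 [242. 267.] 0.1 [241. 263.] 0.2 [241. 259.] 0.3 [241. 254.] 0.4 [242. 248.] 0.5 [244. 243.] 0.6 [246. 237.] 0.7 [248. 231.] 0.8 [251. 225.] 0.9 [255. 219.] 1.0 [259. 213.] 1.1 [264. 207.] 1.2 [268. 202.] 1.3 [274. 197.] 1.4 [279. 192.] 1.5 [284. 188.] [{'xy': [365.9, 284.0], 'conf': 0.92}]
0.0 [438. 204.] 0.1 [443. 210.] 0.2 [447. 216.] 0.3 [449. 222.] 0.4 [450. 229.] 0.5 [447. 236.] 0.6 [443. 244.] 0.7 [435. 252.] 0.8 [423. 260.] 0.9 [408. 268.] 1.0 [389. 276.] 1.1 [366. 283.] 1.2 [340. 289.] 1.3 [310. 294.] 1.4 [278. 298.] 1.5 [245. 300.]
```

View pics/w5.png

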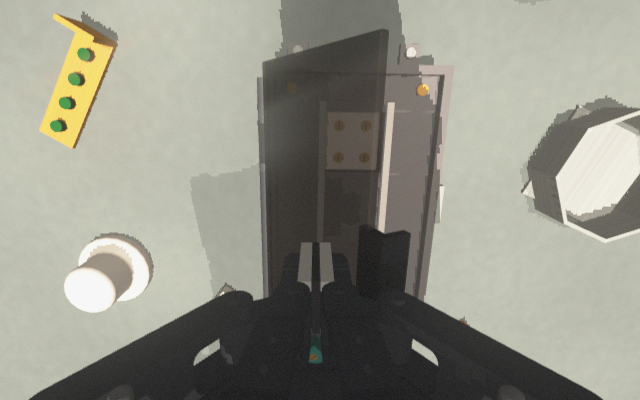

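Both views put the cover at about 1.10 rad, with the fingers on its outer face. Now I'll follow the arc down.

>>> move_arm --fingers '[0,0,0,0,0]' --offset '[[-0.001,0.014,0.007],[-0.002,0.0265,0.0175],[-0.002,0.038,0.03],[-0.002,0.047,0.045],[-0.002,0.047,0.045]]' --delta_rot '[[0,0,0],[0,0,0],[0,0,0],[0,0,0],[0,0,0]]'

```text
clock: 11.5
tcp_pos: [0.5401, -0.0832, 0.1046]
tool_rot: [-3.136, -0.001, -0.111]
ft_force: [-0.8, -0.3, -0.2]
grip_width: 0.0
```

>>> move_arm --fingers '[0,0,0,0,0]' --offset '[[0,0.006,0.011],[0,0.011,0.023],[0,0.013,0.033],[0,0.014,0.04],[0,0.014,0.041]]' --delta_rot '[[0,0,0],[0,0,0],[0,0,0],[0,0,0],[0,0,0]]'

```text
clock: 12.0
tcp_pos: [0.538, -0.0968, 0.0624]
tool_rot: [-3.136, 0.001, -0.111]
ft_force: [0.2, 0.1, 0.5]
grip_width: -0.0003
```

```bash
python3 -c "
from h import *
go([0,-.048,.056])"
```

```text
t 12.0 enc [-0.0019 -0.0346  0.0624] rpy [-3.136e+00  1.000e-03 -1.110e-01] F [0.2 0.1 0.5] off [0.0018 0.0135 0.0063] rot [-0.31  0.05  0.4 ]
```

>>> move_arm --fingers '[0,0,0,0,0]' --offset '[[0.001,0.007,-0.004],[0.002,0.0145,-0.004],[0.002,0.0145,0],[0.002,0.0145,0.003],[0.002,0.0145,0.006]]' --delta_rot '[[0,0,0],[0,0,0],[0,0,0],[0,0,0],[0,0,0]]'

```text
clock: 12.5
tcp_pos: [0.539, -0.1136, 0.0577]
tool_rot: [-3.139, -0.001, -0.113]
ft_force: [-1.4, -4.3, 11.5]
grip_width: -0.0001
```

>>> move_arm --fingers '[0,0,0,0,0]' --offset '[[0,0,0.001],[0,0,0.002],[0,0,0.003],[0,0,0.004],[0,0,0.004]]' --delta_rot '[[0,0,0],[0,0,0],[0,0,0],[0,0,0],[0,0,0]]'

```text
clock: 13.0
tcp_pos: [0.539, -0.113, 0.0539]
tool_rot: [-3.138, -0.001, -0.112]
ft_force: [-1.1, 0.5, 5.4]
grip_width: 0.0004
```

>>> move_arm --fingers '[0,0,0,0]' --offset '[[0,0,0.001],[0,0,0.0015],[0,0,0.002],[0,0,0.002]]' --delta_rot '[[0,0,0],[0,0,0],[0,0,0],[0,0,0]]'

```text
clock: 13.4
tcp_pos: [0.539, -0.113, 0.0536]
tool_rot: [-3.139, -0.002, -0.112]
ft_force: [-4.2, -0.3, 18.2]
grip_width: 0.0003
```

>>> move_arm --fingers '[0,0,0,0,0]' --offset '[[0,0,-0.02],[0,0,-0.06],[0,0,-0.1],[0,0,-0.15],[0,0,-0.18]]' --delta_rot '[[0,0,0],[0,0,0],[0,0,0],[0,0,0],[0,0,0]]'

```text
clock: 13.9
tcp_pos: [0.5397, -0.1134, 0.2369]
tool_rot: [-3.138, -0.006, -0.112]
ft_force: [1.2, -1.1, -1.3]
grip_width: 0.0003
```

>>> move_arm --fingers '[0,0,0,0,0]' --offset '[[-0.04,0,0],[-0.08,0,0],[-0.1,0,0],[-0.1,0,0],[-0.1,0,0]]' --delta_rot '[[0,0,0],[0,0,0],[0,0,0],[0,0,0],[0,0,0]]'

```text
clock: 14.4
tcp_pos: [0.4411, -0.1021, 0.2365]
tool_rot: [-3.138, -0.007, -0.112]
ft_force: [0.3, 0.4, -0.1]
grip_width: -0.0002
```

Run:
```python
from h import *
im,K,M=wrist(); cv2.imwrite("pics/w6.png",im)
print(manip.place_of("cover_edge","wrist")[:2])
for a in np.arange(0,.2,.04): print(round(a,2),wproj(K,M,enc([0,.065-.13*np.cos(a),.052+.13*np.sin(a)]))[0].round(1))
s=manip.get_image("scene"); cv2.imwrite("pics/s6.png",cv2.resize(s[130:350,140:420],None,fx=2.7,fy=2.7))
print(manip.place_of("cover_edge","scene")[:2])
for a in np.arange(0,.2,.04): print(round(a,2),proj("scene",enc([0,.065-.13*np.cos(a),.052+.13*np.sin(a)]))[0].round(1))
```

```text
[{'xy': [335.8, 72.1], 'conf': 0.8}, {'xy': [267.1, 74.0], 'conf': 0.3}]
0.0 [331.1  73.6]
0.04 [331.2  73.2]
0.08 [331.1  72.7]
0.12 [330.8  72.3]
0.16 [330.2  71.8]
[{'xy': [240.7, 266.0], 'conf': 0.87}]
0.0 [241.7 267.2]
0.04 [241.4 265.6]
0.08 [241.1 264. ]
0.12 [240.9 262.2]
0.16 [240.8 260.4]
```

View pics/w6.png

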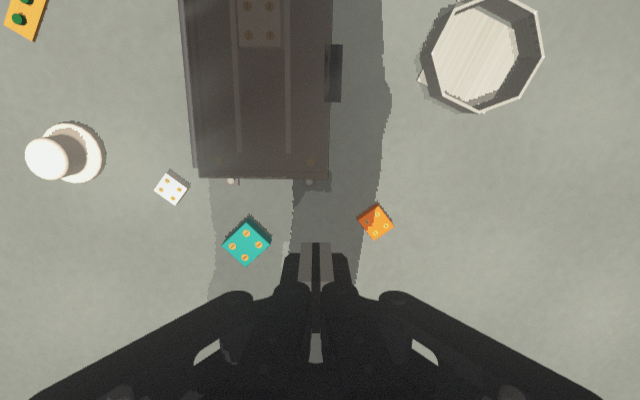

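View pics/s6.png

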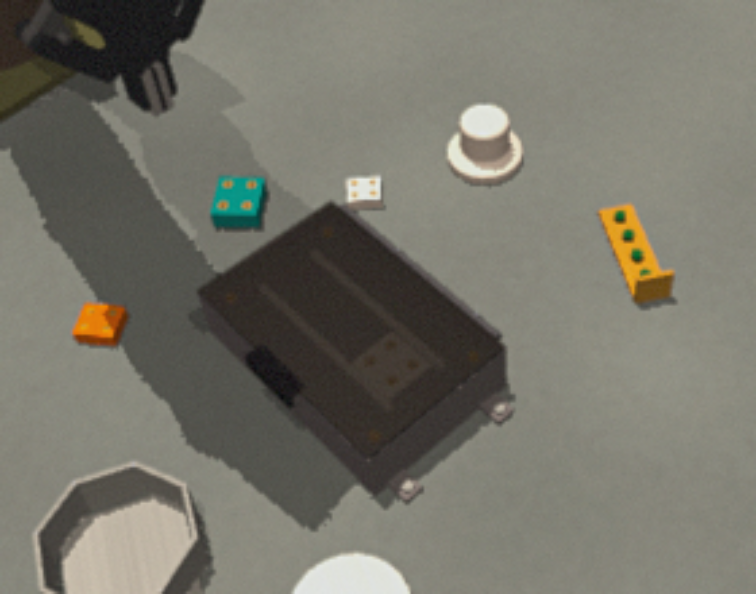

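The cover lies level on the rim with the block visible through it in the recess, and the lip is at scene crop (272,375). The other things haven't moved, and the arm is clear. Handing in.

```bash
python3 -c "
from bench import manip
print(manip.finish_job())"
```

```text
the job is handed in; nothing more can be done
None
```

The white block is pressed down into the recess and the cover is shut. I handed the job in at about 14.5 s with the arm clear; no verdict was given. One force reading on the way could count against it.

**Block:** I pushed it along the rails with closed fingers until it dropped, then pressed it down. It stopped firmly with its top at 0.040 m, level with the deck, under 20 N. The wrist picture showed it flush in the recess while the cover was still open.

**Cover:** I swung it over and pressed the free edge. The resistance rose to 11.5 N and fell to 5.4 N as it passed the catch. It then stopped firmly with its top at 0.0536 m (54 mm is shut) under 18 N. The last pictures show it level on the rim:
- **Scene camera:** the edge position matches 0 to 0.04 rad, too coarse by itself to prove it is below 0.025 rad.
- **Wrist camera:** its edge position was about 5 px off sideways and can't settle the angle.

**Possible problem:** while I pushed the cover from behind, the wrist force briefly read 46 N upward, probably from the cover's edge rubbing under the gripper. That is far below the 120 N wrist limit. If it counted as the gripper's body pressing, it could have passed the 40 N limit, and I couldn't tell which part touched.

**Other things:** the lamp socket, bracket and octagon box look unmoved in the last pictures. I did not check the canister separately, as it is only partly in view, but nothing touched it that I saw.

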